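# Sort two opened watches into their parts trays

### The job

Two watches have been opened and their pieces are mixed up on the watchmaker's mat. Put the round watch and its round case back into the round dish, the rectangular watch and its rectangular case back into the rectangular tray, side by side, each flat on the floor with the same face up as now, and stand the loupe upright, wide end down, in the wooden loupe stand. Set the pieces down, do not drop them; leave the oil jar and the screwdriver where they are.

Things in the scene. Friction and masses are not known exactly. Their poses are not given: they have to be found in the camera images.
- round_watch: Steel watch head without strap, white dial and brass bezel up, small brass crown 3 mm out on its -y side. Round case 42 mm across, 12 mm thick; solid end pieces, 22 mm wide (y), 8 mm high, stick out along its x, 50 mm from end to end: grip across them, fingers closing along its x. 70 g. Flat on the mat at the start, any yaw. Origin: centre of its underside; z up.
- rect_watch: Steel watch head without strap, white dial and brass bezel up, small brass crown 3 mm out on its -y side. Rectangular case 40 mm (x) by 28 mm (y), 12 mm thick; solid end pieces, 20 mm wide (y), 8 mm high, stick out along its x, 50 mm from end to end: grip across them, fingers closing along its x. 60 g. Flat on the mat at the start, any yaw. Origin: centre of its underside; z up.
- round_back: The round watch's case back: plain flat steel disc, 38 mm in diameter, 6 mm thick, thin dark ring and six small notches on its upper face, no dial. About 30 g. Flat on the mat at the start, any yaw. Origin: centre of its underside; z up.
- rect_back: The rectangular watch's case back: plain flat steel plate, 42 mm (x) by 26 mm (y), 6 mm thick, thin dark line and four small screw heads on its upper face, no dial. About 30 g. Flat on the mat at the start, any yaw. Origin: centre of its underside; z up.
- loupe: White eye loupe, 40 mm high, standing on its wide eyecup: 36 mm in diameter at the foot (lowest 4 mm), narrowing to a straight barrel 28 mm in diameter from 12 mm up to the top; aluminium ring on the top 10 mm, lens on top. About 30 g. Stands upright on the green mat at the start. Origin: centre of its foot; z is up.
- round_dish: White plastic round parts dish, open at the top, fixed to the mat: 152 mm outside and 144 mm inside diameter, 16 mm high, floor 4 mm thick. Left or right of the loose things. Origin: centre of its underside, on the green mat, whose top (under everything here) is at z = 0.002; z is up.
- rect_tray: White plastic rectangular parts tray, open at the top, fixed to the mat: outside 168 mm (x) by 128 mm (y), inside 160 by 120 mm, 16 mm high, floor 4 mm thick. On the other side from the dish. Origin: centre of its underside, on the mat; z is up.
- loupe_stand: Dark wooden round loupe stand, fixed to the mat: low cup 72 mm outside and 60 mm inside diameter, 12 mm high, floor 4 mm thick, at the far edge of the work. Origin: centre of its underside, on the mat; z is up.
- oil_jar: Small closed amber glass oil jar with a black cap, 32 mm in diameter, 42 mm high, loose, beyond the trays on the left. Bystander. Origin: centre of its underside.
- screwdriver: Slim watchmaker's screwdriver, 120 mm long, 10 mm thick, lying across the far right of the mat, loose. Bystander. Origin: its middle, on the mat; the blade points along its +x.

How it is judged:
By the outcome, as a careful person would: the job done as asked, in the order asked, and still so for the second after the job is handed in, with the robot touching nothing.
It also fails if it takes over 109 s, if anything falls off the work surface, if the arm or the gripper's body presses on something with over 40 N, if the wrist force passes 120 N, or if a joint passes its speed limit or range.

### The arm

A 7-joint arm with a two-finger parallel gripper is mounted at the origin on the work surface. World frame = base frame: x ahead of the robot, y to its left, z up, the work surface at z = 0. Lengths are in m, angles in rad, forces in N, time in s.
With the tool pointing down it reaches from about 0.35 to 0.9 m from the base axis. Payload 7.2 kg.
Tool frame: the origin (TCP) lies midway between the tips of the shut fingers; the grasp point (between the pads) lies 19 mm behind it; z points along the fingers, y is the line along which they close (so a half turn about z gives the same grasp; the last joint's range is limited). The gripper opens to 88 mm and grips with 3 to 60 N. Pads are 20 mm wide; open, the fingers measure 115 mm over their backs; the gripper's body (75 mm by 178 mm) begins 61 mm behind the grasp point.
Start: joints at [-1.222, 0.411, -0.013, 1.596, 0.006, 1.134, -0.082], TCP at [0.253, 0.571, 0.223] pointing down, gripper open.
Joint ranges: [-2.95, 2.95], [-0.29, 1.99], [-1.47, 1.44], [0.14, 2.54], [-1.03, 4.17], [0.13, 1.85], [-2.86, 2.86]. Speed limits (rad/s): [2.39, 2.39, 3.01, 3.01, 3.14, 3.14, 3.14].

### API

Orientations are given as a unit quaternion [w, x, y, z].
In Python, from rig import state, camera, hand_in, outline_of gives the robot as it stands.
- The arm moves only by the shell command python3 -m handwheel 'ROWS' [FORCE]. ROWS is JSON, a list of rows, each a list of 7 numbers: the turn, a rotation vector about the world's x, y, z in rad, then the shift along the world's x, y, z in mm, then the opening, from 0 (shut) to 1 (fully open). A call has exactly 10 rows; each row is the pose to reach, as a shift and turn from the pose commanded when the call began; what a row does not reach only later rows make up. A row lasts 1/10 s, in which the tool goes at most 50 mm and 8.59 degrees, less where a joint would pass 70% of its speed; a pose out of reach is approached as far as the arm can. A call with a gripper value outside its range is refused whole. The fingers move at their own pace and stop on an object; FORCE is the grip in N (left out, the last holds). Time passes only in rows, so rows that repeat a pose let the fingers close, or fill a call up. It gives the time, the measured TCP pose, the force, the opening and the grip force at its end, in the units of the state.
- state(): the state, without advancing time (a new reading comes with each control period).
- camera(name): name is "scene" or "top" or "wrist"; returns a dict with "img" (420x560x3 uint8, blue, green, red), "fx", "fy", "cx", "cy" (pixels), "rvec" (rotation vector, rad) and "tvec" (3), from world to camera coordinates, as OpenCV has them; the wrist camera has in their place "tool_from_camera" (4x4, takes a point from camera to tool coordinates, whose origin is the TCP and whose axes are the flange's). Camera axes: x right, y down, z forward; pixel columns grow to the right and rows downward; lengths in m; the calibration is good to about 2 mm. A picture is of the moment at which its call begins: read the wrist's pose just before it. There is no depth.
- hand_in(): hands the job in; it is judged then, once.
Trained networks look in the newest picture that a camera, given by its name, has taken for a name from the list of things; names that differ only in an ending like _2 or _b are one class to them, and where a whole thing is asked for, a point or a joint stands for the part that bears it (a point fixed in the world has none). Each returns a list of dicts, best first, with "p" (0 to 1); they miss things now and then, are a little off and sometimes report something else, mostly with a low value. They report only what shows in the picture. A call takes as long as a camera call.
- outline_of(camera, label): "region" (420x560 bool, what is visible of it) and "pixel" ([row, column] in pixels, amid what is visible of it).
The state is a dict: "time": time; "qpos": joint angles; "qd": joint speeds; "effort": joint torques, N m; "eef_pos": TCP position; "orientation": TCP orientation; "ft_force": force on the tool from outside, world axes, zero at the start; "wrist_torque": the same for the moment, N m; "finger_gap": finger opening in m; "grasp_force": force on a finger pad.
Only numpy, scipy, OpenCV 4.12 (cv2) and the standard library are available. Lean on these libraries where they do the work, as an engineer would, in place of code of your own. Each camera call takes 0.05 s, during which the arm holds its last target. There are 200 camera calls.

## Working session

There is one attempt and no reset: what is moved stays moved. The work goes in short steps, Python scripts to look and compute and a shell command to move; the robot and the scene stay as the last step left them, time stands still between calls to the robot, and variables do not carry over. Pictures are saved under pics/ and viewed, at most 14 in all, crops included, and the job is handed in when it is done.

```bash
ls; mkdir -p pics; python3 - <<'E'
from rig import state,camera
import cv2
s=state();print({k:s[k] for k in('time','eef_pos','orientation','finger_gap','ft_force')})
for n in('top','scene'):
    c=camera(n);cv2.imwrite(f'pics/{n}0.png',c['img']);print(n,c['fx'],c['cx'],c['cy'],c['rvec'],c['tvec'])
E
```

```text
pics
{'time': 0.0, 'eef_pos': array([0.25283597, 0.57101074, 0.22179112]), 'orientation': array([-1.20068141e-04,  2.06883080e-01,  9.78365319e-01, -8.24356064e-04]), 'finger_gap': 0.08788520902904476, 'ft_force': array([ 0.25154573,  0.2746447 , -0.15285597])}
top 397.2149805083799 280.2824450429642 208.81790501162988 [ 2.14058491 -2.10557423  0.20237468] [-6.24967772e-04  6.05759749e-01  6.56985484e-01]
scene 476.39822010643775 279.97491517452835 214.30223812286488 [ 0.88889434  2.59417011 -0.99632959] [ 0.46643666 -0.25912835  1.32511134]
```

View pics/top0.png

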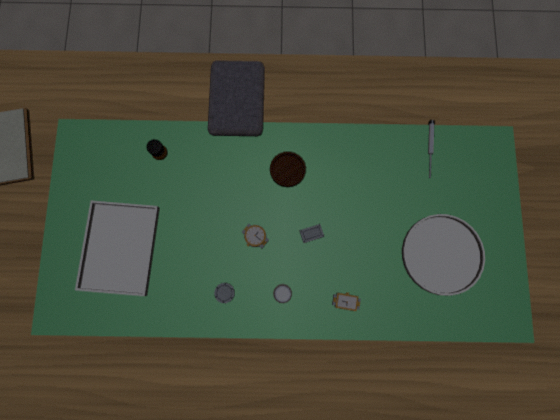

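View pics/scene0.png

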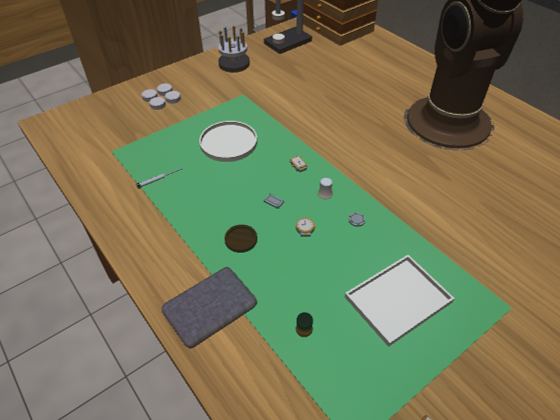

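The top view (560x420) has the robot's side at the bottom and +y to the left. I see these pieces, given as column, row:
- Round watch (255,236), rect back (312,233), round back (225,293).
- Loupe (283,293), rect watch (346,301).
- Tray on the left (118,249), dish on the right (443,254), stand (288,169).
- Jar (156,149), screwdriver (431,150).

The scene view agrees.

```bash
cat > h.py <<'E'
import numpy as np,cv2
from scipy.spatial.transform import Rotation as R
from rig import state,camera,outline_of
H=dict(round_watch=.010,rect_watch=.010,round_back=.008,rect_back=.008,loupe=.022,round_dish=.016,rect_tray=.016,loupe_stand=.012,oil_jar=.03,screwdriver=.007)
def pose(n):
    s=state() if n=='wrist' else None
    c=camera(n)
    if n=='wrist':
        q=s['orientation'];T=np.eye(4);T[:3,:3]=R.from_quat([q[1],q[2],q[3],q[0]]).as_matrix();T[:3,3]=s['eef_pos']
        M=T@np.array(c['tool_from_camera']);A,o=M[:3,:3],M[:3,3]
    else:
        A=R.from_rotvec(np.ravel(c['rvec'])).as_matrix().T;o=-A@np.ravel(c['tvec'])
    return c,A,o
def ground(uv,c,A,o,h):
    uv=np.atleast_2d(uv).astype(float)
    d=np.c_[(uv[:,0]-c['cx'])/c['fx'],(uv[:,1]-c['cy'])/c['fy'],np.ones(len(uv))]@A.T
    return (o+d*((h-o[2])/d[:,2])[:,None])[:,:2]
def measure(n,labels,P=None):
    c,A,o=P or pose(n);out=[]
    for l in labels:
        for k,r in enumerate(outline_of(n,l)[:2]):
            reg=r['region'].astype(np.uint8)
            cs=max(cv2.findContours(reg,0,cv2.CHAIN_APPROX_NONE)[0],key=cv2.contourArea)[:,0]
            g=ground(cs,c,A,o,H[l])*1000
            (cx,cy),(w,hh),a=cv2.minAreaRect(g.astype(np.float32))
            v,u=np.nonzero(reg);m=ground(np.c_[u,v],c,A,o,H[l]).mean(0)*1000
            if w<hh:a,w,hh=a+90,hh,w
            print(l,k,'p%.2f'%r['p'],'px',np.round(r['pixel']).astype(int),'mean',m.round(1),'box',round(cx,1),round(cy,1),'size %.1f %.1f'%(w,hh),'long-axis yaw %.1f'%((a+90)%180-90))
            out.append((l,cs))
    return c,out
E
python3 - <<'E'
from h import *
P=pose('top');print(P[2]);measure('top',H,P)
P=pose('scene');measure('scene',['loupe','oil_jar','round_watch','rect_watch'],P)
E
```

```text
[0.47178495 0.0093192  0.75888557]
round_watch 0 p0.60 px [236 255] mean [562.3  55.9] box 563.5 55.5 size 47.6 41.9 long-axis yaw -89.1
rect_watch 0 p0.68 px [299 346] mean [ 444.  -113.9] box 444.6 -113.9 size 52.1 28.4 long-axis yaw 78.7
round_back 0 p0.91 px [293 224] mean [457.1 110.3] box 457.2 110.5 size 36.9 34.5 long-axis yaw 47.1
rect_back 0 p0.82 px [231 311] mean [570.3 -51.6] box 570.2 -51.2 size 39.4 24.8 long-axis yaw -71.2
loupe 0 p0.80 px [294 284] mean [457.7   3.7] box 457.0 4.6 size 35.5 34.5 long-axis yaw 0.9
round_dish 0 p0.89 px [254 443] mean [ 532.8 -296. ] box 534.3 -295.8 size 154.5 148.8 long-axis yaw -89.1
rect_tray 0 p0.89 px [249 116] mean [535.  311.1] box 536.5 311.2 size 168.5 133.5 long-axis yaw -3.8
loupe_stand 0 p0.59 px [168 285] mean [694.7  -3.2] box 695.0 -3.4 size 70.9 68.4 long-axis yaw 1.0
oil_jar 0 p0.77 px [150 156] mean [723.9 248.1] box 724.0 248.1 size 46.2 29.8 long-axis yaw 46.4
screwdriver 0 p0.81 px [144 432] mean [ 755.6 -288.3] box 745.1 -287.4 size 119.5 10.4 long-axis yaw -5.1
loupe 0 p0.55 px [188 325] mean [459.3   4.6] box 458.7 1.3 size 67.7 32.6 long-axis yaw 48.3
oil_jar 0 p0.53 px [324 303] mean [727.9 251.8] box 727.9 251.0 size 47.3 27.5 long-axis yaw 49.9
round_watch 0 p0.79 px [226 305] mean [564.1  59. ] box 563.5 59.7 size 46.6 38.0 long-axis yaw 51.9
rect_watch 0 p0.44 px [164 300] mean [ 447.1 -110.6] box 447.1 -110.5 size 56.4 33.7 long-axis yaw 77.4
```

```bash
python3 -m handwheel '[[0,0,-1.75,290,-515,0,1],[0,0,-1.75,290,-515,0,1],[0,0,-1.75,290,-515,0,1],[0,0,-1.75,290,-515,0,1],[0,0,-1.75,290,-515,0,1],[0,0,-1.75,290,-515,0,1],[0,0,-1.75,290,-515,0,1],[0,0,-1.75,290,-515,0,1],[0,0,-1.75,290,-515,0,1],[0,0,-1.75,290,-515,0,1]]' 20
python3 - <<'E'
from h import *
P=pose('wrist');print(np.round(P[0]['tool_from_camera'],3),P[0]['fx'],P[2],state()['qpos'])
cv2.imwrite('pics/w1.png',P[0]['img'])
measure('wrist',['round_watch','round_back','rect_watch','rect_back','loupe'],P)
E
```

```text
time: 1.9
eef_pos: [0.4991, 0.1341, 0.2231]
orientation: [-0.0, 0.82, 0.572, 0.001]
ft_force: [0.3, 0.5, -0.5]
finger_gap: 0.0877
grasp_force: 0.0
[[-0.    -0.962 -0.272  0.076]
 [ 1.    -0.    -0.     0.001]
 [-0.    -0.272  0.962 -0.161]
 [ 0.     0.     0.     1.   ]] 354.3008133291091 [0.52588297 0.20498178 0.38404568] [-0.7407897   0.23387102  0.47930977  1.8793695  -0.11873408  1.05388705
 -0.58384339]
round_watch 0 p0.74 px [223 355] mean [563.9  58.2] box 563.8 58.0 size 50.8 42.0 long-axis yaw 84.9
round_back 0 p0.74 px [216 248] mean [457.8 112. ] box 457.8 111.7 size 36.9 36.7 long-axis yaw 69.8
rect_watch 0 p0.91 px [378 307] mean [ 445.2 -113. ] box 446.6 -112.8 size 52.0 31.6 long-axis yaw 82.7
rect_back 0 p0.53 px [303 372] mean [555.5 -39.2] box 555.4 -40.7 size 21.6 4.8 long-axis yaw -80.5
loupe 0 p0.66 px [300 287] mean [458.6   5.3] box 458.1 4.4 size 52.6 32.0 long-axis yaw 69.8
```

View pics/w1.png

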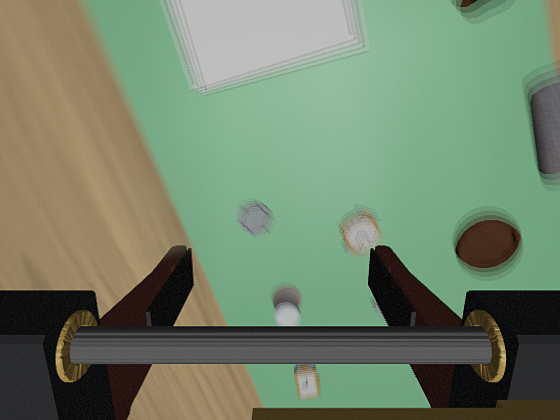

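```bash
python3 -m handwheel '[[0,0,-0.28,64,-76,-20,1],[0,0,-0.28,64,-76,-50,1],[0,0,-0.28,64,-76,-80,1],[0,0,-0.28,64,-76,-110,1],[0,0,-0.28,64,-76,-110,1],[0,0,-0.28,64,-76,-110,1],[0,0,-0.28,64,-76,-110,1],[0,0,-0.28,64,-76,-110,1],[0,0,-0.28,64,-76,-110,1],[0,0,-0.28,64,-76,-110,1]]'
python3 - <<'E'
from h import *
P=pose('wrist')
cv2.imwrite('pics/w2.png',P[0]['img'])
measure('wrist',['round_watch'],P);print(P[2])
E
```

```text
time: 3.2
eef_pos: [0.5627, 0.0602, 0.1135]
orientation: [0.0, 0.89, 0.455, 0.001]
ft_force: [0.7, -1.0, -0.3]
finger_gap: 0.0878
grasp_force: 0.0
round_watch 0 p0.65 px [212 283] mean [564.8  57.8] box 564.2 57.8 size 52.7 41.2 long-axis yaw 79.6
[0.60744485 0.12149295 0.27442757]
```

View pics/w2.png

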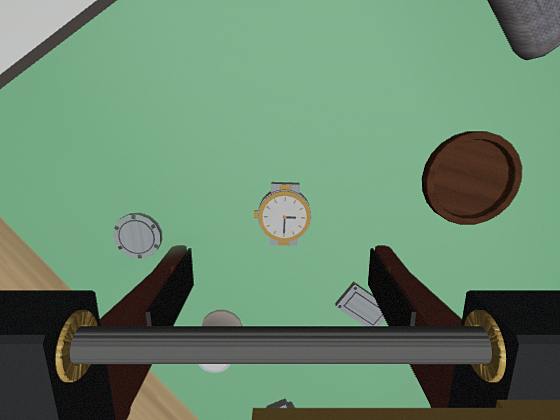

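The watch is at (285,214), with its end pieces at the top and bottom of the image and the crown on the left at (256,214). The closing line therefore has to turn about 90°.

```bash
cat >> h.py <<'E'
def lugs(l,rmin):
    "yaw of the axis through contour points further than rmin (mm) from the centre"
    P=pose('wrist');c,out=measure('wrist',[l],P)
    g=ground(out[0][1],*P,.008)*1000
    # subject to centre from min enclosing circle of the body
    m=cv2.moments(g.astype(np.float32).reshape(-1,1,2));ctr=np.array([m['m10'],m['m01']])/m['m00']
    d=g-ctr;d=d[np.hypot(*d.T)>rmin];t=np.arctan2(d[:,1],d[:,0])
    print('ctr',ctr.round(1),'yaw',np.degrees(np.angle(np.exp(2j*t).mean())/2).round(1),'R',abs(np.exp(2j*t).mean()).round(2))
    s=state();q=s['orientation'];print('tcp',(s['eef_pos']*1000).round(1),'closing yaw',round(np.degrees(2*np.arctan2(q[2],q[1]))-90,1),'q7',s['qpos'][6].round(2))
    return P
E
python3 -m handwheel '[[0,0,1.58,0,0,0,1],[0,0,1.58,0,0,0,1],[0,0,1.58,0,0,0,1],[0,0,1.58,0,0,0,1],[0,0,1.58,0,0,0,1],[0,0,1.58,0,0,0,1],[0,0,1.58,0,0,0,1],[0,0,1.58,0,0,0,1],[0,0,1.58,0,0,0,1],[0,0,1.58,0,0,0,1]]'
python3 - <<'E'
from h import *
P=lugs('round_watch',24.6)
cv2.imwrite('pics/w3.png',P[0]['img'])
E
```

```text
time: 4.3
eef_pos: [0.5624, 0.0597, 0.1127]
orientation: [0.0, 0.339, 0.941, -0.0]
ft_force: [-0.2, 0.2, -0.0]
finger_gap: 0.0875
grasp_force: 0.0
round_watch 0 p0.66 px [211 276] mean [563.   57.1] box 563.4 56.8 size 52.9 43.4 long-axis yaw 23.4
ctr [563.7  56.5] yaw 53.0 R 0.82
tcp [562.4  59.6 112.8] closing yaw 50.2 q7 0.75
```

```bash
python3 -m handwheel '[[0,0,0.05,1,-2.5,-40,1],[0,0,0.05,1,-2.5,-75,1],[0,0,0.05,1,-2.5,-98,1],[0,0,0.05,1,-2.5,-107,1],[0,0,0.05,1,-2.5,-107,1],[0,0,0.05,1,-2.5,-107,0.3],[0,0,0.05,1,-2.5,-107,0.3],[0,0,0.05,1,-2.5,-107,0.3],[0,0,0.05,1,-2.5,-107,0.3],[0,0,0.05,1,-2.5,-107,0.3]]' 20
```

```text
time: 5.4
eef_pos: [0.5636, 0.0573, 0.0061]
orientation: [0.0, 0.318, 0.948, 0.0]
ft_force: [-0.6, 1.3, 0.5]
finger_gap: 0.0514
grasp_force: 0.2
```

```bash
python3 -m handwheel '[[0,0,0,0,0,0,0],[0,0,0,0,0,0,0],[0,0,0,0,0,0,0],[0,0,0,0,0,15,0],[0,0,0,0,0,50,0],[0,0,0,-5,-35,80,0],[0,0,0,-12,-80,80,0],[0,0,0,-20,-128,80,0],[0,0,0,-27,-176,80,0],[0,0,0,-34,-222,80,0]]' 20
python3 - <<'E'
from h import *
P=lugs('round_watch',24.6)
measure('wrist',['round_dish'],P)
E
```

```text
time: 6.4
eef_pos: [0.5289, -0.1667, 0.0867]
orientation: [0.0, 0.318, 0.948, 0.0]
ft_force: [-0.0, -0.1, -0.2]
finger_gap: 0.0497
grasp_force: 20.0
round_watch 0 p0.81 px [265 281] mean [ 559.1 -187.2] box 558.6 -186.5 size 75.3 71.4 long-axis yaw 53.1
ctr [ 560.5 -188.3] yaw 53.6 R 0.06
tcp [ 527.4 -173.    86.8] closing yaw 52.4 q7 1.23
round_dish 0 p0.79 px [268 140] mean [ 504.1 -268.4] box 486.7 -276.9 size 129.4 55.7 long-axis yaw 60.0
```

```bash
python3 -m handwheel '[[0,0,0,-6,-40,0,0],[0,0,0,-13,-85,0,0],[0,0,0,-17,-115,0,0],[0,0,0,-17,-115,-25,0],[0,0,0,-17,-115,-45,0],[0,0,0,-17,-115,-60,0],[0,0,0,-17,-115,-68,0],[0,0,0,-17,-115,-73,0],[0,0,0,-17,-115,-75,0],[0,0,0,-17,-115,-75.5,0]]'
python3 - <<'E'
from h import *
P=pose('top');measure('top',['round_dish','round_watch'],P)
print(state()['eef_pos']);cv2.imwrite('pics/t4.png',P[0]['img'][150:350,340:540].repeat(3,0).repeat(3,1))
E
```

```text
time: 7.55
eef_pos: [0.5127, -0.2796, 0.0105]
orientation: [0.0, 0.318, 0.948, 0.0]
ft_force: [0.5, 0.8, -0.4]
finger_gap: 0.0494
grasp_force: 20.0
round_dish 0 p0.89 px [255 444] mean [ 524.8 -281.5] box 490.8 -262.4 size 124.7 45.2 long-axis yaw 53.1
round_watch 0 p0.72 px [272 429] mean [ 501.  -273.8] box 500.1 -275.0 size 39.4 15.9 long-axis yaw 74.1
[ 0.51274816 -0.27980278  0.01073822]
```

View pics/t4.png

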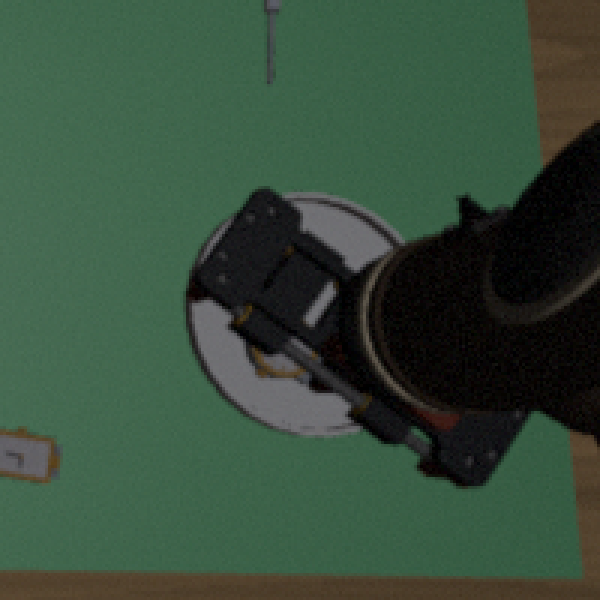

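Top crop: the gripper is inside the dish with the watch between its fingers, lower left of the dish's centre as planned. I'll release it and go for the round back.

```bash
python3 -m handwheel '[[0,0,0,0,0,-0.6,0],[0,0,0,0,0,-0.6,0],[0,0,0,0,0,-0.6,0.75],[0,0,0,0,0,-0.6,0.75],[0,0,0,0,0,-0.6,0.75],[0,0,0,0,0,10,0.75],[0,0,0,0,0,40,0.75],[0,0,0,0,0,80,0.75],[0,0,0,-7,45,95,0.75],[0,0,0,-14,90,95,0.75]]'
python3 -m handwheel '[[0,0,0,-7,47,0,0.75],[0,0,0,-13,94,0,0.75],[0,0,0,-20,142,0,0.75],[0,0,0,-27,190,0,0.75],[0,0,0,-34,238,0,0.75],[0,0,0,-40,280,0,0.75],[0,0,0,-41,301,0,0.75],[0,0,0,-41,301,0,0.75],[0,0,0,-41,301,0,0.75],[0,0,0,-41,301,0,0.75]]'
python3 - <<'E'
from h import *
P=lugs('round_back',10)
measure('top',['round_dish','round_watch'],pose('top'))
E
```

```text
time: 8.7
eef_pos: [0.4998, -0.1905, 0.1085]
orientation: [0.003, 0.319, 0.948, 0.0]
ft_force: [1.0, 1.3, 0.1]
finger_gap: 0.0657
grasp_force: 0.0
time: 9.7
eef_pos: [0.4576, 0.1098, 0.1054]
orientation: [0.0, 0.319, 0.948, -0.0]
ft_force: [0.6, -0.1, 0.1]
finger_gap: 0.0656
grasp_force: 0.0
round_back 0 p0.66 px [209 279] mean [456.1 111.8] box 456.6 111.9 size 36.2 35.7 long-axis yaw -38.3
ctr [456.3 111.6] yaw -23.6 R 0.01
tcp [457.6 109.8 105.3] closing yaw 52.8 q7 0.61
round_dish 0 p0.80 px [252 448] mean [ 534.4 -298.1] box 533.4 -296.3 size 153.7 150.6 long-axis yaw -89.1
round_watch 0 p0.72 px [264 433] mean [ 513.7 -278.4] box 514.1 -278.1 size 52.4 41.9 long-axis yaw 86.4
```

```bash
python3 -m handwheel '[[0,0,0,-1,2,-40,0.75],[0,0,0,-1,2,-75,0.75],[0,0,0,-1,2,-93,0.75],[0,0,0,-1,2,-101,0.75],[0,0,0,-1,2,-101,0.75],[0,0,0,-1,2,-101,0.2],[0,0,0,-1,2,-101,0.2],[0,0,0,-1,2,-101,0.2],[0,0,0,-1,2,-101,0.2],[0,0,0,-1,2,-101,0.2]]' 20
python3 -m handwheel '[[0,0,0,0,0,0,0],[0,0,0,0,0,0,0],[0,0,0,0,0,15,0],[0,0,0,0,0,50,0],[0,0,0,5,-25,85,0],[0,0,0,10,-60,90,0],[0,0,0,16,-105,90,0],[0,0,0,22,-150,90,0],[0,0,0,28,-195,90,0],[0,0,0,34,-240,90,0]]' 20
```

```text
time: 10.95
eef_pos: [0.4566, 0.1134, 0.0045]
orientation: [0.0, 0.318, 0.948, 0.0]
ft_force: [-1.1, -0.2, 3.8]
finger_gap: 0.0365
grasp_force: 20.0
time: 11.95
eef_pos: [0.4903, -0.1283, 0.0942]
orientation: [0.0, 0.318, 0.948, 0.0]
ft_force: [0.5, 0.0, 0.3]
finger_gap: 0.0367
grasp_force: 20.0
```

```bash
python3 -m handwheel '[[0,0,0,16,-45,0,0],[0,0,0,32,-90,0,0],[0,0,0,48,-135,0,0],[0,0,0,64,-183,0,0],[0,0,0,65,-185,0,0],[0,0,0,65,-185,-20,0],[0,0,0,65,-185,-40,0],[0,0,0,65,-185,-50,0],[0,0,0,65,-185,-50,0],[0,0,0,65,-185,-50,0]]'
python3 - <<'E'
from h import *
P=lugs('round_back',10);cv2.imwrite('pics/w5.png',P[0]['img'])
E
```

```text
time: 12.95
eef_pos: [0.5556, -0.3115, 0.0445]
orientation: [0.0, 0.318, 0.948, -0.0]
ft_force: [-0.4, 0.0, -0.2]
finger_gap: 0.0366
grasp_force: 20.0
round_back 0 p0.98 px [268 279] mean [ 571.5 -321.3] box 571.6 -321.6 size 48.4 45.6 long-axis yaw -37.1
ctr [ 572.  -321.7] yaw -39.6 R 0.04
tcp [ 556.  -311.8   45.2] closing yaw 53.0 q7 1.46
```

View pics/w5.png

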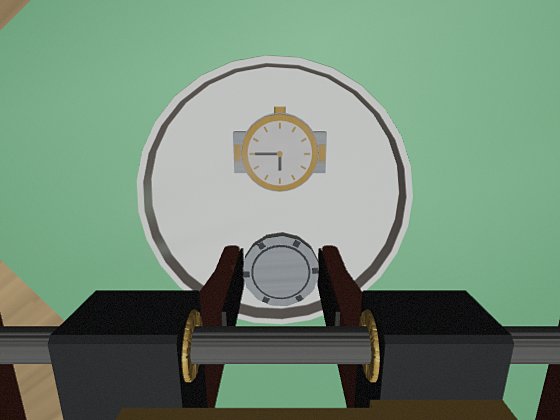

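The wrist view shows the watch flat in the dish at (280,153) and the round back held level between the fingers at (281,270). I'll lower it.

```bash
python3 -m handwheel '[[0,0,0,0,0,-15,0],[0,0,0,0,0,-26,0],[0,0,0,0,0,-32,0],[0,0,0,0,0,-34.5,0],[0,0,0,0,0,-35.5,0],[0,0,0,0,0,-36,0],[0,0,0,0,0,-36,0],[0,0,0,0,0,-36,0],[0,0,0,0,0,-36,0],[0,0,0,0,0,-36,0]]'
```

```text
time: 14.05
eef_pos: [0.5551, -0.3115, 0.0086]
orientation: [-0.0, 0.318, 0.948, 0.0]
ft_force: [-3.2, 2.1, 6.5]
finger_gap: 0.0367
grasp_force: 20.0
```

```bash
python3 -m handwheel '[[0,0,0,0,0,0,0.65],[0,0,0,0,0,0,0.65],[0,0,0,0,0,0,0.65],[0,0,0,0,0,10,0.65],[0,0,0,0,0,40,0.65],[0,0,0,0,0,80,0.65],[0,0,0.15,-20,38,100,0.8],[0,0,0.3,-42,78,100,0.9],[0,0,0.46,-64,118,100,0.9],[0,0,0.46,-86,158,100,0.9]]'
python3 -m handwheel '[[0,0,0,-24,40,0,0.9],[0,0,0,-24,40,0,0.9],[0,0,0,-24,40,0,0.9],[0,0,0,-24,40,0,0.9],[0,0,0,-24,40,0,0.9],[0,0,0,-24,40,0,0.9],[0,0,0,-24,40,0,0.9],[0,0,0,-24,40,0,0.9],[0,0,0,-24,40,0,0.9],[0,0,0,-24,40,0,0.9]]'
python3 - <<'E'
from h import *
P=lugs('rect_watch',23.5);cv2.imwrite('pics/w6.png',P[0]['img'])
P=pose('top');measure('top',['round_dish','round_back'],P);
E
```

```text
time: 15.05
eef_pos: [0.4687, -0.1525, 0.1092]
orientation: [0.001, 0.091, 0.996, -0.0]
ft_force: [0.5, 0.9, -1.0]
finger_gap: 0.0789
grasp_force: 0.0
time: 16.05
eef_pos: [0.4454, -0.1137, 0.1081]
orientation: [-0.0, 0.093, 0.996, 0.0]
ft_force: [0.2, -0.2, 0.2]
finger_gap: 0.0793
grasp_force: 0.0
rect_watch 0 p0.90 px [211 276] mean [ 443.7 -114.8] box 444.7 -115.1 size 49.6 31.6 long-axis yaw 79.2
ctr [ 444.4 -114.9] yaw 79.9 R 0.76
tcp [ 445.4 -113.7  108.1] closing yaw 79.3 q7 1.53
round_dish 0 p0.72 px [233 443] mean [ 561.  -302.9] box 565.1 -303.7 size 152.4 90.3 long-axis yaw 74.2
round_back 0 p0.68 px [241 448] mean [ 557.1 -312. ] box 557.4 -311.9 size 38.5 36.1 long-axis yaw -89.1
```

View pics/w6.png

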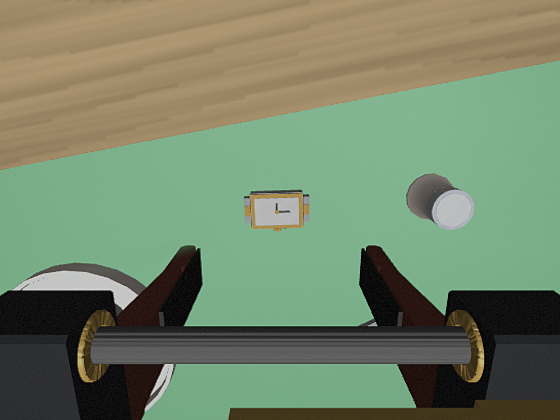

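The rect watch is level in the wrist view at (276,209), with its crown at the bottom and its end pieces left and right between the fingers. The loupe is clear at (440,200).

```bash
python3 -m handwheel '[[0,0,0.01,-1,-1,-40,0.9],[0,0,0.01,-1,-1,-75,0.9],[0,0,0.01,-1,-1,-94,0.9],[0,0,0.01,-1,-1,-102.5,0.9],[0,0,0.01,-1,-1,-102.5,0.9],[0,0,0.01,-1,-1,-102.5,0.2],[0,0,0.01,-1,-1,-102.5,0.2],[0,0,0.01,-1,-1,-102.5,0.2],[0,0,0.01,-1,-1,-102.5,0.2],[0,0,0.01,-1,-1,-102.5,0.2]]' 20
python3 -m handwheel '[[0,0,0,0,0,0,0],[0,0,0,0,0,0,0],[0,0,0,0,0,15,0],[0,0,0,0,0,55,0],[0,0,0,0,0,95,0],[0,0,0.03,6,45,105,0],[0,0,0.06,12,92,105,0],[0,0,0.09,18,140,105,0],[0,0,0.12,24,185,105,0],[0,0,0.12,30,230,105,0]]' 20
```

```text
time: 17.3
eef_pos: [0.4448, -0.1148, 0.0063]
orientation: [0.001, 0.088, 0.996, -0.0]
ft_force: [-0.6, 1.2, 6.9]
finger_gap: 0.0499
grasp_force: 20.0
time: 18.3
eef_pos: [0.4743, 0.1171, 0.1109]
orientation: [0.0, 0.028, 1.0, 0.0]
ft_force: [1.1, -0.8, 0.1]
finger_gap: 0.05
grasp_force: 20.0
```

```bash
python3 -m handwheel '[[0,0,0,8,49,0,0],[0,0,0,16,98,0,0],[0,0,0,24,147,0,0],[0,0,0,31,192,0,0],[0,0,0,31,197,0,0],[0,0,0,31,197,-25,0],[0,0,0,31,197,-50,0],[0,0,0,31,197,-65,0],[0,0,0,31,197,-65,0],[0,0,0,31,197,-65,0]]'
python3 - <<'E'
from h import *
P=lugs('rect_watch',23.5);cv2.imwrite('pics/w7.png',P[0]['img'])
E
```

```text
time: 19.3
eef_pos: [0.5055, 0.312, 0.046]
orientation: [-0.0, 0.029, 1.0, -0.0]
ft_force: [0.6, 0.3, 0.2]
finger_gap: 0.0495
grasp_force: 20.0
rect_watch 0 p0.70 px [265 278] mean [522.5 312.1] box 523.5 311.8 size 62.1 41.5 long-axis yaw 86.7
rect_watch 1 p0.35 px [223 280] mean [516.2 313.8] box 496.9 315.0 size 134.1 91.6 long-axis yaw 85.7
ctr [523.9 312.1] yaw 85.6 R 0.43
tcp [506.1 312.6  46.9] closing yaw 86.7 q7 0.79
```

View pics/w7.png

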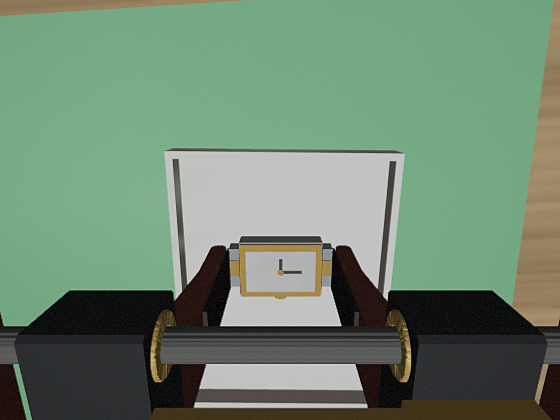

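The rect watch is held level at (281,270) over the tray and lined up with its walls.

```bash
python3 -m handwheel '[[0,0,0,0,0,-15,0],[0,0,0,0,0,-26,0],[0,0,0,0,0,-32,0],[0,0,0,0,0,-34.5,0],[0,0,0,0,0,-35.5,0],[0,0,0,0,0,-36,0],[0,0,0,0,0,-36,0],[0,0,0,0,0,-36,0],[0,0,0,0,0,-36,0],[0,0,0,0,0,-36,0]]'
```

```text
time: 20.4
eef_pos: [0.5049, 0.3119, 0.0103]
orientation: [-0.0, 0.028, 1.0, -0.0]
ft_force: [-4.9, -2.7, 9.6]
finger_gap: 0.0497
grasp_force: 20.0
```

```bash
python3 -m handwheel '[[0,0,0,0,0,0,0.72],[0,0,0,0,0,0,0.72],[0,0,0,0,0,0,0.72],[0,0,0,0,0,10,0.72],[0,0,0,0,0,40,0.72],[0,0,0,0,0,80,0.72],[0,0,0.1,7,-40,98,0.72],[0,0,0.2,15,-85,98,0.72],[0,0,0.3,23,-130,98,0.72],[0,0,0.38,31,-175,98,0.72]]'
python3 -m handwheel '[[0,0,0,8,-47,0,0.72],[0,0,0,16,-95,0,0.72],[0,0,0,25,-142,0,0.72],[0,0,0,34,-188,0,0.72],[0,0,0,34,-188,0,0.72],[0,0,0,34,-188,0,0.72],[0,0,0,34,-188,0,0.72],[0,0,0,34,-188,0,0.72],[0,0,0,34,-188,0,0.72],[0,0,0,34,-188,0,0.72]]'
python3 - <<'E'
from h import *
P=lugs('rect_back',21);cv2.imwrite('pics/w8.png',P[0]['img'])
P=pose('top');measure('top',['rect_tray','rect_watch'],P);
E
```

```text
time: 21.4
eef_pos: [0.5367, 0.1358, 0.1087]
orientation: [0.001, -0.163, 0.987, 0.0]
ft_force: [1.3, -0.6, -0.8]
finger_gap: 0.0626
grasp_force: 0.0
time: 22.4
eef_pos: [0.5704, -0.0497, 0.1077]
orientation: [0.0, -0.162, 0.987, 0.0]
ft_force: [-0.2, -0.2, 0.1]
finger_gap: 0.0629
grasp_force: 0.0
rect_back 0 p0.62 px [208 275] mean [569.4 -51.8] box 569.5 -51.8 size 41.5 26.1 long-axis yaw -71.4
ctr [569.5 -51.8] yaw -73.3 R 0.56
tcp [570.3 -50.1 107.7] closing yaw 108.6 q7 1.81
rect_tray 0 p0.88 px [246 119] mean [536.7 311.1] box 536.3 311.1 size 168.7 133.8 long-axis yaw -3.9
rect_watch 0 p0.74 px [263 116] mean [504.5 313.7] box 505.2 313.4 size 52.8 29.2 long-axis yaw 86.3
rect_watch 1 p0.58 px [170 276] mean [692.3  15.3] box 693.0 17.5 size 65.6 27.3 long-axis yaw 6.7
```

View pics/w8.png

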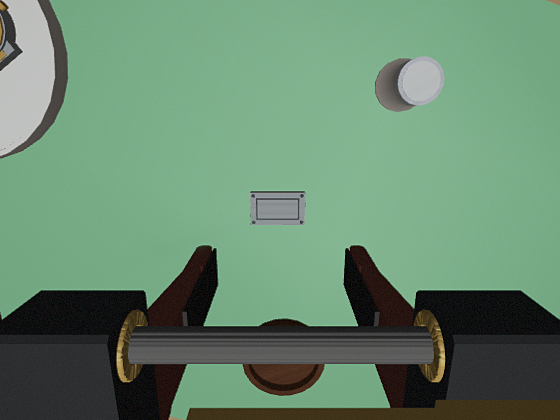

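The rect back sits square between the fingers at (278,208).

```bash
python3 -m handwheel '[[0,0,0,-1,-2,-40,0.72],[0,0,0,-1,-2,-75,0.72],[0,0,0,-1,-2,-95,0.72],[0,0,0,-1,-2,-103,0.72],[0,0,0,-1,-2,-103,0.72],[0,0,0,-1,-2,-103,0.2],[0,0,0,-1,-2,-103,0.2],[0,0,0,-1,-2,-103,0.2],[0,0,0,-1,-2,-103,0.2],[0,0,0,-1,-2,-103,0.2]]' 20
python3 -m handwheel '[[0,0,0,0,0,0,0],[0,0,0,0,0,0,0],[0,0,0,0,0,15,0],[0,0,0,0,0,55,0],[0,0,0,0,0,95,0],[0,0,-0.1,0,45,105,0],[0,0,-0.2,0,92,105,0],[0,0,-0.3,0,140,105,0],[0,0,-0.39,0,188,105,0],[0,0,-0.39,0,235,105,0]]' 20
```

```text
time: 23.65
eef_pos: [0.5699, -0.0527, 0.0054]
orientation: [0.001, -0.161, 0.987, -0.0]
ft_force: [-0.7, -1.0, 5.8]
finger_gap: 0.0419
grasp_force: 20.0
time: 24.65
eef_pos: [0.569, 0.1844, 0.1108]
orientation: [0.0, 0.035, 0.999, 0.0]
ft_force: [0.3, 0.3, -0.4]
finger_gap: 0.0418
grasp_force: 20.0
```

```bash
python3 -m handwheel '[[0,0,0,-1,45,0,0],[0,0,0,-2,90,0,0],[0,0,0,-3,127,0,0],[0,0,0,-3,127,-25,0],[0,0,0,-3,127,-50,0],[0,0,0,-3,127,-70,0],[0,0,0,-3,127,-75,0],[0,0,0,-3,127,-75,0],[0,0,0,-3,127,-75,0],[0,0,0,-3,127,-75,0]]'
python3 - <<'E'
from h import *
P=lugs('rect_back',23.5);cv2.imwrite('pics/w9.png',P[0]['img'])
E
```

```text
time: 25.65
eef_pos: [0.5672, 0.3097, 0.0362]
orientation: [0.001, 0.034, 0.999, 0.001]
ft_force: [0.8, -0.1, 0.1]
finger_gap: 0.0413
grasp_force: 20.0
rect_back 0 p0.89 px [263 279] mean [579.8 309.8] box 580.1 309.8 size 49.5 32.2 long-axis yaw 86.1
ctr [580.1 309.8] yaw 85.7 R 0.6
tcp [567.  309.6  35.8] closing yaw 86.2 q7 0.85
```

View pics/w9.png

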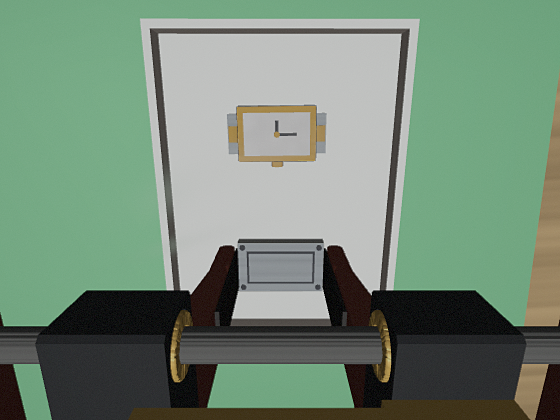

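The rect watch lies flat in the tray at (277,134), and the rect back is held level beside it at (280,265). I'll lower it; the commanded tool height needs to drop 26 mm.

```bash
python3 -m handwheel '[[0,0,0,0,0,-10,0],[0,0,0,0,0,-18,0],[0,0,0,0,0,-23,0],[0,0,0,0,0,-25,0],[0,0,0,0,0,-26,0],[0,0,0,0,0,-26,0],[0,0,0,0,0,-26,0],[0,0,0,0,0,-26,0],[0,0,0,0,0,-26,0],[0,0,0,0,0,-26,0]]'
```

```text
time: 26.75
eef_pos: [0.5657, 0.3089, 0.0094]
orientation: [-0.001, 0.033, 0.999, -0.0]
ft_force: [-4.2, -2.6, 11.3]
finger_gap: 0.0415
grasp_force: 20.0
```

```bash
python3 -m handwheel '[[0,0,0,0,0,0,0.65],[0,0,0,0,0,0,0.65],[0,0,0,0,0,0,0.65],[0,0,0,0,0,10,0.65],[0,0,0,0,0,40,0.65],[0,0,0,0,0,85,0.72],[0,0,0,-13,-38,120,0.72],[0,0,0,-28,-81,120,0.72],[0,0,0,-43,-124,120,0.72],[0,0,0,-58,-167,120,0.72]]'
python3 -m handwheel '[[0,0,0,-15,-44,0,0.72],[0,0,0,-30,-88,0,0.72],[0,0,0,-45,-125,0,0.72],[0,0,0,-50,-137,0,0.72],[0,0,0,-50,-137,0,0.72],[0,0,0,-50,-137,0,0.72],[0,0,0,-50,-137,0,0.72],[0,0,0,-50,-137,0,0.72],[0,0,0,-50,-137,0,0.72],[0,0,0,-50,-137,0,0.72]]'
python3 - <<'E'
from h import *
P=pose('wrist');c,out=measure('wrist',['loupe'],P);cv2.imwrite('pics/w10.png',P[0]['img'])
print(state()['eef_pos'],P[2])
measure('top',['rect_back','loupe_stand'],pose('top'))
E
```

```text
time: 27.75
eef_pos: [0.508, 0.1409, 0.1298]
orientation: [0.001, 0.033, 0.999, 0.0]
ft_force: [0.2, -0.6, -0.6]
finger_gap: 0.0628
grasp_force: 0.0
time: 28.75
eef_pos: [0.4584, 0.0059, 0.1285]
orientation: [-0.0, 0.033, 0.999, 0.0]
ft_force: [-0.5, -0.6, 0.4]
finger_gap: 0.0635
grasp_force: 0.0
loupe 0 p0.91 px [204 275] mean [456.2   3. ] box 456.9 3.0 size 42.9 32.8 long-axis yaw -3.8
[0.45839526 0.00558245 0.12854051] [0.38481468 0.01150302 0.28935177]
loupe_stand 0 p0.97 px [167 288] mean [694.7  -3.6] box 695.0 -3.5 size 70.9 68.5 long-axis yaw 1.0
```

View pics/w10.png

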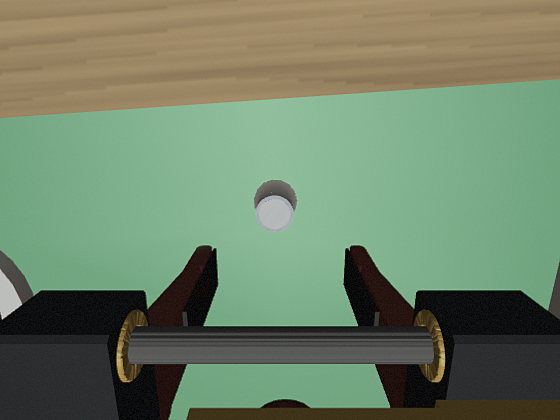

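Lens top at (274,212), with nothing near the loupe.

```bash
python3 -m handwheel '[[0,0,0,-1.5,-2.5,-40,0.72],[0,0,0,-1.5,-2.5,-75,0.72],[0,0,0,-1.5,-2.5,-100,0.72],[0,0,0,-1.5,-2.5,-109.5,0.72],[0,0,0,-1.5,-2.5,-109.5,0.72],[0,0,0,-1.5,-2.5,-109.5,0.2],[0,0,0,-1.5,-2.5,-109.5,0.2],[0,0,0,-1.5,-2.5,-109.5,0.2],[0,0,0,-1.5,-2.5,-109.5,0.2],[0,0,0,-1.5,-2.5,-109.5,0.2]]' 15
python3 -m handwheel '[[0,0,0,0,0,0,0.1],[0,0,0,0,0,0,0.1],[0,0,0,0,0,15,0.1],[0,0,0,0,0,50,0.1],[0,0,0,30,-1,80,0.1],[0,0,0,70,-2,80,0.1],[0,0,0,115,-3,80,0.1],[0,0,0,160,-4,80,0.1],[0,0,0,205,-5,80,0.1],[0,0,0,238,-6,80,0.1]]'
python3 - <<'E'
from h import *
P=pose('wrist');cv2.imwrite('pics/w11.png',P[0]['img'])
measure('wrist',['loupe_stand'],P)
E
```

```text
time: 30.0
eef_pos: [0.4572, 0.0028, 0.0197]
orientation: [0.0, 0.033, 0.999, 0.0]
ft_force: [-0.3, 0.6, 4.6]
finger_gap: 0.0278
grasp_force: 15.0
time: 31.0
eef_pos: [0.6971, -0.0032, 0.0987]
orientation: [0.0, 0.033, 0.999, 0.0]
ft_force: [-0.6, -0.3, -0.7]
finger_gap: 0.0272
grasp_force: 15.0
loupe_stand 0 p0.74 px [205 277] mean [686.8  -3.6] box 689.4 -3.5 size 71.4 60.7 long-axis yaw 88.0
```

View pics/w11.png

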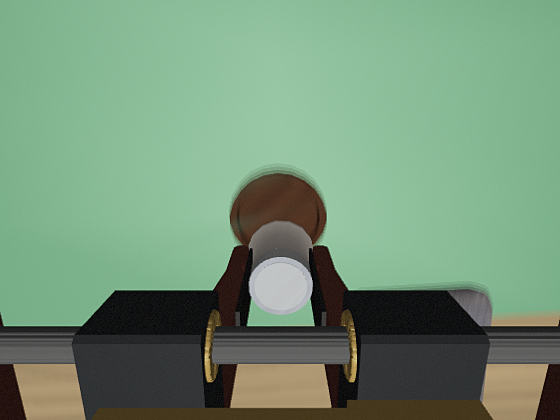

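Loupe held upright at (280,280) with the stand below it at (277,205). Now lowering.

```bash
python3 -m handwheel '[[0,0,0,0,0,-5,0.1],[0,0,0,0,0,-25,0.1],[0,0,0,0,0,-45,0.1],[0,0,0,0,0,-60,0.1],[0,0,0,0,0,-68,0.1],[0,0,0,0,0,-72,0.1],[0,0,0,0,0,-74,0.1],[0,0,0,0,0,-75.2,0.1],[0,0,0,0,0,-75.2,0.1],[0,0,0,0,0,-75.2,0.1]]'
```

```text
time: 32.1
eef_pos: [0.6952, -0.0032, 0.0245]
orientation: [0.0, 0.033, 0.999, 0.0]
ft_force: [-0.4, 0.3, -0.9]
finger_gap: 0.0276
grasp_force: 15.0
```

```bash
python3 -m handwheel '[[0,0,0,0,0,-0.5,0.1],[0,0,0,0,0,-1,0.1],[0,0,0,0,0,-1,0.1],[0,0,0,0,0,-1,0.1],[0,0,0,0,0,-1,0.1],[0,0,0,0,0,-1,0.1],[0,0,0,0,0,-1,0.1],[0,0,0,0,0,-1,0.1],[0,0,0,0,0,-1,0.1],[0,0,0,0,0,-1,0.1]]'
```

```text
time: 33.1
eef_pos: [0.6952, -0.0032, 0.0238]
orientation: [0.0, 0.033, 0.999, 0.0]
ft_force: [-2.1, -0.6, 5.7]
finger_gap: 0.0278
grasp_force: 15.0
```

In contact, so I'll release, rise straight up and back off.

```bash
python3 -m handwheel '[[0,0,0,0,0,0,0.6],[0,0,0,0,0,0,0.6],[0,0,0,0,0,0,0.6],[0,0,0,0,0,15,0.6],[0,0,0,0,0,50,0.6],[0,0,0,0,0,90,0.6],[0,0,0,-30,0,120,0.6],[0,0,0,-75,0,130,0.6],[0,0,0,-120,0,130,0.6],[0,0,0,-165,0,130,0.6]]'
python3 -m handwheel '[[0,0,0,-45,0,20,0.6],[0,0,0,-90,0,40,0.6],[0,0,0,-120,0,60,0.6],[0,0,0,-120,0,60,0.6],[0,0,0,-120,0,60,0.6],[0,0,0,-120,0,60,0.6],[0,0,0,-120,0,60,0.6],[0,0,0,-120,0,60,0.6],[0,0,0,-120,0,60,0.6],[0,0,0,-120,0,60,0.6]]'
python3 - <<'E'
from h import *
P=pose('top');measure('top',H,P);a=P[0]['img']
P=pose('scene');b=P[0]['img'];cv2.imwrite('pics/s12.png',b);cv2.imwrite('pics/t12.png',a[130:350,60:520].repeat(2,0).repeat(2,1)[:600,:800])
E
```

```text
time: 34.1
eef_pos: [0.5287, -0.0032, 0.1545]
orientation: [0.001, 0.033, 0.999, 0.0]
ft_force: [1.0, -0.2, 0.4]
finger_gap: 0.0527
grasp_force: 0.0
time: 35.1
eef_pos: [0.4099, -0.0032, 0.2126]
orientation: [-0.0, 0.033, 0.999, -0.0]
ft_force: [-0.4, 0.5, 0.2]
finger_gap: 0.0526
grasp_force: 0.0
round_watch 0 p0.78 px [264 432] mean [ 513.3 -278.8] box 513.6 -279.0 size 50.7 40.9 long-axis yaw 85.8
rect_watch 0 p0.79 px [263 117] mean [505.1 314.7] box 505.6 314.3 size 52.5 27.8 long-axis yaw -89.1
round_back 0 p0.53 px [242 448] mean [ 556.9 -310.6] box 557.4 -311.4 size 38.4 36.1 long-axis yaw -89.1
rect_back 0 p0.67 px [231 120] mean [565.6 310.3] box 565.8 310.6 size 43.8 26.7 long-axis yaw 85.4
loupe 0 p0.64 px [166 288] mean [ 6.95e+02 -6.00e-01] box 694.7 -0.3 size 40.0 30.9 long-axis yaw 1.0
loupe 1 p0.27 px [168 291] mean [690.6  -4.5] box 692.0 -3.3 size 70.0 67.6 long-axis yaw 1.0
round_dish 0 p0.88 px [254 448] mean [ 533.9 -297.4] box 535.0 -295.8 size 153.2 149.0 long-axis yaw 86.9
rect_tray 0 p0.88 px [249 117] mean [535.4 311. ] box 536.1 310.9 size 169.3 134.3 long-axis yaw -4.1
loupe_stand 0 p0.70 px [173 293] mean [693.2  -4. ] box 695.0 -3.5 size 70.9 68.5 long-axis yaw 1.0
oil_jar 0 p0.78 px [151 155] mean [723.8 249. ] box 724.0 248.1 size 43.2 27.1 long-axis yaw 46.4
oil_jar 1 p0.30 px [170 293] mean [687.9  -4.1] box 689.6 -3.2 size 69.2 66.9 long-axis yaw 1.0
screwdriver 0 p0.64 px [142 433] mean [ 762.8 -289. ] box 763.8 -288.1 size 78.6 12.2 long-axis yaw -5.0
```

View pics/s12.png

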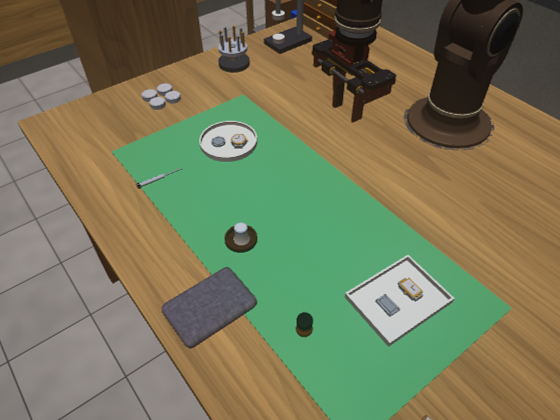

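View pics/t12.png

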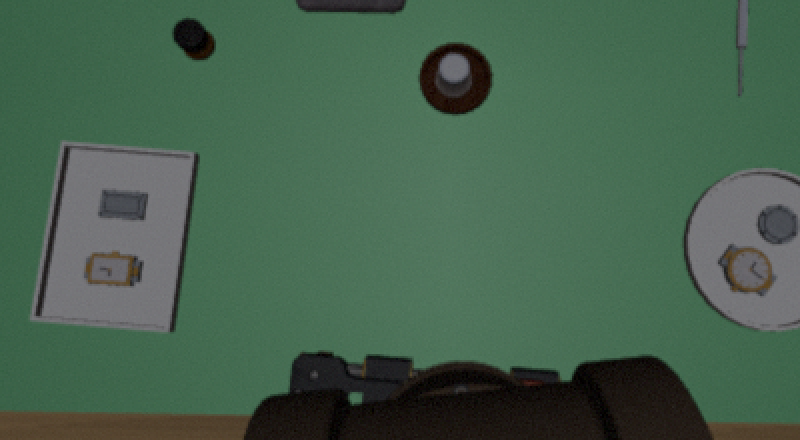

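Both pictures show the job done. The round watch and its back lie apart in the dish, and the rect watch and its back lie apart in the tray. The loupe stands upright in the stand, the jar and screwdriver haven't moved, and the robot is clear of everything.

```bash
python3 -c "from rig import hand_in; print(hand_in())"
```

```text
the job is handed in; nothing more can be done
None
```

I handed the job in after about 35 s: both watches lie beside their case backs in the right trays, the loupe stands upright in its stand, and the oil jar and screwdriver were left alone.

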